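# Set the sculptor's turntable to its index pin

### The arm

A 6-joint arm with a two-finger parallel gripper is mounted at the origin on the work surface. World frame = base frame: x ahead of the robot, y to its left, z up, the work surface at z = 0. Lengths are in m, angles in rad, forces in N, time in s.
With the tool pointing down it reaches from about 0.35 to 0.85 m from the base axis. Payload 8.1 kg.
Tool frame: the origin (TCP) lies on the mounting face of the last link; the fingertips stand 186 mm ahead of it and the grasp point (between the pads) lies 167 mm ahead of it; z points along the fingers, y is the line along which they close (so a half turn about z gives the same grasp; the last joint's range is limited). The gripper opens to 93 mm and grips with 3 to 60 N. Pads are 15 mm wide; open, the fingers measure 128 mm over their backs; the gripper's body (75 mm by 188 mm) begins 65 mm behind the grasp point.
Start: joints at [1.053, 0.13, 1.488, -0, 1.523, -0.085], TCP at [0.252, 0.545, 0.405] pointing down, gripper open.
Joint ranges: [-2.96, 2.96], [-0.89, 2.26], [0.02, 2.5], [-1.34, 4.48], [0, 2.73], [-2.66, 2.66]. Speed limits (rad/s): [2.39, 2.39, 2.79, 3.14, 3.14, 3.14].

### API

Orientations are given as a rotation vector (axis times angle).
In Python, from plant import read_state, read_camera, camera_params, close_job gives the robot as it stands. The module is installed in compiled form; this text tells all that it offers.
- The arm moves only by the tool servo_tool, never from a script. Its argument "increments" is a list of rows, each an object with "slide": the shift along the tool's x, y, z in mm, a list of three; "dr": the turn, a rotation vector about the tool's x, y, z in rad, a list of three; "jaw": the closure, from 0 (fully open) to 1 (shut). In form: [{"slide": [x, y, z], "dr": [ax, ay, az], "jaw": jaw}, ...]. A call has 1 to 20 rows; each row is the pose to reach, as a shift and turn from the pose commanded when the call began, along the tool's axes at that moment; what a row does not reach only later rows make up. A row lasts 1/10 s, in which the tool goes at most 50 mm and 8.59 degrees, less where a joint would pass 70% of its speed; a pose out of reach is approached as far as the arm can. A call with a gripper value outside its range is refused whole. The fingers move at their own pace and stop on an object; "force" is the grip in N (left out, the last holds). Time passes only in rows, so rows that repeat a pose let the fingers close. It gives the time, the measured TCP pose, the force, the opening and the grip force at its end, in the units of the state.
- read_state(): the state, without advancing time (a new reading comes with each control period).
- read_camera(name): name is "scene" or "top"; returns (picture, depth): 420x560x3 uint8, red, green, blue; 420x560 float32, m along the optical axis (not along the pixel's ray), 0 where there is no reading.
- camera_params(name): a dict with "fx", "fy", "cx", "cy" (pixels), "k1" (the pictures are not rectified: a ray, as slopes to the right and down, at radius r is drawn at 1 + k1 r^2 times it, then the intrinsics apply), "rvec" (rotation vector, rad) and "tvec" (3), from world to camera coordinates, as OpenCV has them. Camera axes: x right, y down, z forward; pixel columns grow to the right and rows downward; lengths in m; the calibration is good to about 2 mm. A picture is of the moment at which its call begins. camera_params takes no time and is no camera call.
- close_job(): hands the job in; it is judged then, once.
The state is a dict: "t": time; "q": joint angles; "dq": joint speeds; "joint_torque": joint torques, N m; "tool_pos": TCP position; "orientation": TCP orientation; "force": force on the tool from outside, world axes, zero at the start; "wrist_torque": the same for the moment, N m; "opening": finger opening in m; "gripper_force": force on a finger pad.
Only numpy, scipy, OpenCV 4.12 (cv2) and the standard library are available. Lean on these libraries where they do the work, as an engineer would, in place of code of your own. Each camera call takes 0.05 s, during which the arm holds its last target. There are 200 camera calls.

### The job

Turn the turntable with the plaster head on it to its next carving position: push the lever's upright grip around until the taller, slimmer of the two brass markers on the scale stands in the middle of the open gap of the lever's fork. Do not touch the head, which must stay standing in the middle of the plate, leave everything else where it is, and finish with the hand clear.

Things in the scene. Friction and masses are not known exactly. Their poses are not given: they have to be found in the camera images.
- turntable: fixed round cast-iron base of a sculptor's turntable, 300 mm across, 22 mm high, with white scale marks on its top every 10 degrees on the side towards the robot; origin on the turning axis at the table surface, z up; its own +x points about towards the robot (the middle of the scale)
- plate (a joint): turning of the round wooden plate (170 mm across, its top 46 mm above the table) with its lever on the base, rad; 0 when the lever points along the base's +x, growing counterclockwise seen from above; free from -1.5 to 1.5; stiff: it takes about 0.4 N m plus 0.4 N m per rad/s, so 2.3 to 4 N at the lever's grip, and it stays where it is left
- plate_axis (a point): point on the turning axis, 24 mm above the table, turning with the plate: its +x axis points along the middle of the lever, z up. The lever is a flat steel fork of two 6 mm wide rails with a 30 mm open gap between them, lying on the plate from 66 mm from the axis and running out over the scale to a cross-piece at 161 to 183 mm from the axis; top of the fork 54 mm above the table, underside 46 mm
- lever_grip (a point): centre of the top end of the lever's upright black grip post, 172 mm from the axis, 18 mm diameter, standing from 54 mm up to 122 mm above the table
- tall_pin: the taller and slimmer of two brass index markers standing fixed on the scale: 14 mm diameter with a pointed top, 22 mm tall (top 44 mm above the table, so the fork passes over it), 112 to 132 mm from the axis, 44 to 55 degrees to one side or the other of the base's +x; origin at the centre of its foot, 22 mm above the table
- low_stud: the other brass index marker, on the other side of the scale: a flat wide stud, 24 mm diameter, 6 mm tall; origin at the centre of its foot. Not the one wanted
- bust: loose plaster head study on a round wooden foot, 80 mm across at most, 130 mm tall (top 176 mm above the table), about 0.5 kg, standing on the middle of the plate and turning with it; origin at the centre of its underside
- rasp: loose: yellow-bodied surface rasp with an arched handle, 150 x 42 mm, 64 mm high, to the left of the turntable; its origin is the centre of its underside
- mallet: loose: wooden carving mallet lying on its side, square head 130 x 75 mm and 85 mm high, to the right; its origin is the centre of its underside
- shard_a: loose: broken pinkish mould piece, about 60 x 40 mm, 25 mm high, near the turntable's rim, low enough for the lever to pass over; its origin is the centre of its underside
- shard_b: loose: broken white plaster piece, about 50 x 34 mm, 22 mm high, near the turntable's rim, low enough for the lever to pass over; its origin is the centre of its underside
- shard_c: loose: broken pinkish mould piece, about 80 x 50 mm, 30 mm high, on the table just left of the turntable; its origin is the centre of its underside
- bowl: loose: black rubber mixing bowl, 130 mm across, 60 mm high, far left; its origin is the centre of its underside
- chisel: loose: chisel with a wooden handle lying down, 250 mm long, 22 mm high, to the right beyond the mallet; its origin is the centre of its underside

How it is judged:
By the outcome, as a careful person would: the job done as asked, in the order asked, and still so for the second after the job is handed in, with the robot touching nothing.
It also fails if it takes over 43 s, if anything falls off the work surface, if the arm or the gripper's body presses on something with over 40 N, if the wrist force passes 120 N, or if a joint passes its speed limit or range.

## Working session

There is one attempt and no reset: what is moved stays moved. The work goes in short steps, Python scripts to look and compute and a tool call to move; the robot and the scene stay as the last step left them, time stands still between calls to the robot, and variables do not carry over. Pictures are saved under pics/ and viewed, at most 10 in all, crops included, and the job is handed in when it is done.

Besides the shell and the picture viewer there is one more tool, called after ">>>" as name(argument=value, ...) on one line, values as JSON. servo_tool: Moves the arm, as the interface text tells. Its arguments: {"type":"object","properties":{"increments":{"type":"array"},"force":{"type":"number"}},"required":["increments"]}

```bash
mkdir -p pics
cat > h.py <<'E'
import numpy as np, cv2
from plant import *
def shot(n):
    im,d=read_camera(n); np.savez(f'{n}.npz',im=im,d=d); return im,d
def load(n):
    z=np.load(f'{n}.npz'); return z['im'],z['d']
def rays(n,uv):
    p=camera_params(n); K=np.array([[p['fx'],0,p['cx']],[0,p['fy'],p['cy']],[0,0,1.]])
    s=cv2.undistortPoints(np.float64(uv).reshape(-1,1,2),K,np.array([p['k1'],0,0,0.])).reshape(-1,2)
    R=cv2.Rodrigues(np.float64(p['rvec']))[0]; t=np.float64(p['tvec'])
    return -R.T@t, np.c_[s,np.ones(len(s))]@R
def onz(n,uv,z):
    c,r=rays(n,uv); return c+r*((z-c[2])/r[:,2])[:,None]
def bydepth(n,uv,d):
    c,r=rays(n,uv); uv=np.int32(np.round(uv)).reshape(-1,2); return c+r*d[uv[:,1],uv[:,0]][:,None]
E
python3 - <<'E'
from h import *
for n in('scene','top'):
    im,d=shot(n); cv2.imwrite(f'pics/{n}0.png',im[:,:,::-1]); print(n,camera_params(n),rays(n,[[280,210]])[0])
s=read_state();print(s)
E
```

```text
scene {'fx': 505.44194936866876, 'fy': 505.44194936866876, 'cx': 280.84473126586545, 'cy': 217.25211674665798, 'k1': -0.019033439629033387, 'rvec': array([ 1.43367753,  2.16803496, -0.81954555]), 'tvec': array([ 0.19912655, -0.27910856,  1.6129841 ])} [1.27367099 0.29482575 1.00504262]
top {'fx': 385.7584853212612, 'fy': 385.7584853212612, 'cx': 278.8626239874162, 'cy': 204.639691740697, 'k1': -0.08704089338827736, 'rvec': array([ 2.14577855, -2.11070886,  0.17173609]), 'tvec': array([0.00780348, 0.54745602, 1.14343035])} [0.34575057 0.00424561 1.21968868]
{'t': 0.1, 'q': array([ 1.05260124e+00,  1.31098792e-01,  1.48916033e+00,  1.15401373e-05,
        1.52300172e+00, -8.54045337e-02]), 'dq': array([ 8.81020568e-04, -8.32235062e-05, -2.06568912e-03, -3.02934433e-04,
       -2.46700115e-04, -1.02879502e-03]), 'joint_torque': array([ 1.41909561e-03, -5.61338532e+01, -4.93099129e+01,  7.70848012e-02,
        2.89727922e-02, -9.55677001e-05]), 'tool_pos': array([0.25152308, 0.54451222, 0.40378976]), 'orientation': array([-6.74424353e-01, -3.06782750e+00,  2.49616131e-03]), 'force': array([-0.34735562, -0.14088261,  0.87072766]), 'wrist_torque': array([ 0.04220027, -0.02374077,  0.03035304]), 'gripper_force': 0.0, 'opening': 0.09303706346683116}
```

View pics/scene0.png

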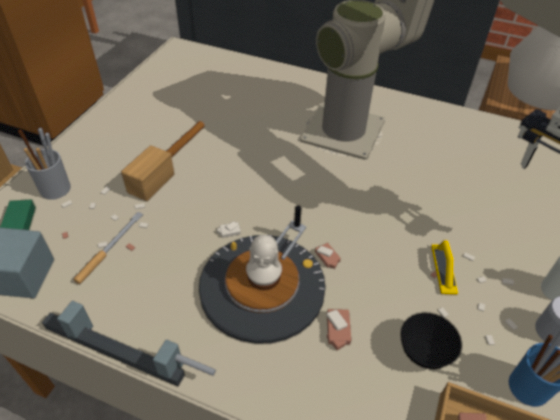

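View pics/top0.png

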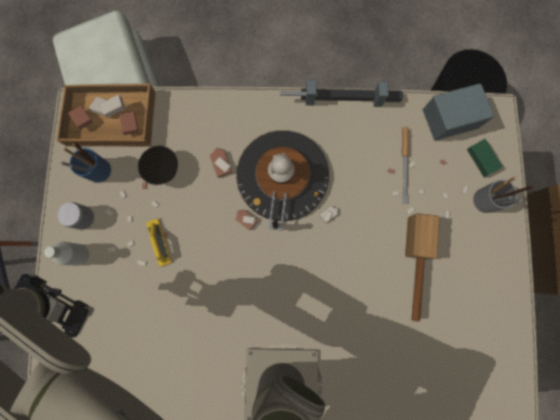

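The scene view shows the turntable at about (263,285), the grip at (297,215), and brass markers at (234,245) and (308,264). The top view shows the plate at (283,175), the grip at (275,224), and markers at (257,202) and (318,194). The tall one looks to be on the robot's right. I'll measure next.

```bash
cat > meas.py <<'E'
from h import *
def blobs(n,box,lo,hi,amin):
    im,d=load(n); x0,y0,x1,y1=box
    hsv=cv2.cvtColor(im,cv2.COLOR_RGB2HSV); m=cv2.inRange(hsv,np.array(lo),np.array(hi)); k=np.zeros_like(m); k[y0:y1,x0:x1]=m[y0:y1,x0:x1]
    N,_,st,c=cv2.connectedComponentsWithStats(k); return [(c[i].round(1),st[i]) for i in range(1,N) if st[i,4]>=amin],k
E
python3 - <<'E'
from meas import *
# base rim: dark pixels
im,d=load('top'); hsv=cv2.cvtColor(im,cv2.COLOR_RGB2HSV)
m=np.zeros(im.shape[:2],np.uint8); m[125:225,230:335]=(hsv[125:225,230:335,2]<60)*255
cs=max(cv2.findContours(m,0,1)[0],key=cv2.contourArea)
P=onz('top',cs.reshape(-1,2).astype(float),.022)[:,:2]
for it in range(4):
    A=np.c_[2*P,np.ones(len(P))]; s=np.linalg.lstsq(A,(P**2).sum(1),rcond=None)[0]; r=np.sqrt(s[2]+s[0]**2+s[1]**2)
    e=abs(np.linalg.norm(P-s[:2],axis=1)-r); P=P[e<max(.004,0)+.0*it] if (e<.004).sum()>30 else P
print('base',s[:2],r,len(P))
for n,box in(('top',(240,180,330,215)),('scene',(215,230,325,275))):
    b,k=blobs(n,box,(8,150,120),(30,255,255),6)
    im,d=load(n)
    for c,st in b: print(n,c,st,bydepth(n,c[None],d).round(4),onz(n,c[None],.03).round(4), hsv[0,0])
    x0,y0,x1,y1=(225,120,341,230) if n=='top' else (195,195,330,340)
    cr=cv2.resize(im[y0:y1,x0:x1],None,fx=4 if n=='scene' else 5,fy=4 if n=='scene' else 5,interpolation=cv2.INTER_CUBIC); cv2.imwrite(f'pics/{n}c.png',cr[:,:,::-1])
E
```

```text
base [0.65294562 0.00544582] 0.12669940564107082 36
top [256.8 201.3] [255 200   5   4  13] [[0.5602 0.0866 0.0269]] [[0.5597 0.0864 0.03  ]] [ 15  30 101]
scene [233.7 245.6] [232 243   4   7  21] [[ 0.5895 -0.0964  0.0346]] [[ 0.5863 -0.0982  0.03  ]] [ 15  30 101]
scene [244.5 256.5] [239 252  10   9  57] [[ 0.6153 -0.0544  0.0431]] [[ 0.6063 -0.0592  0.03  ]] [ 15  30 101]
scene [288.1 267.3] [280 258  17  17 189] [[0.606  0.0544 0.0468]] [[0.5943 0.0502 0.03  ]] [ 15  30 101]
scene [307.2 263.1] [303 260   9   8  55] [[0.5618 0.0869 0.0264]] [[0.5644 0.0877 0.03  ]] [ 15  30 101]
```

View pics/topc.png

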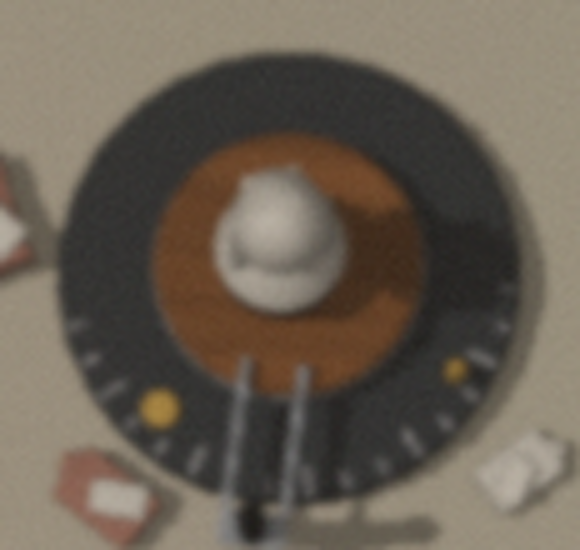

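View pics/scenec.png

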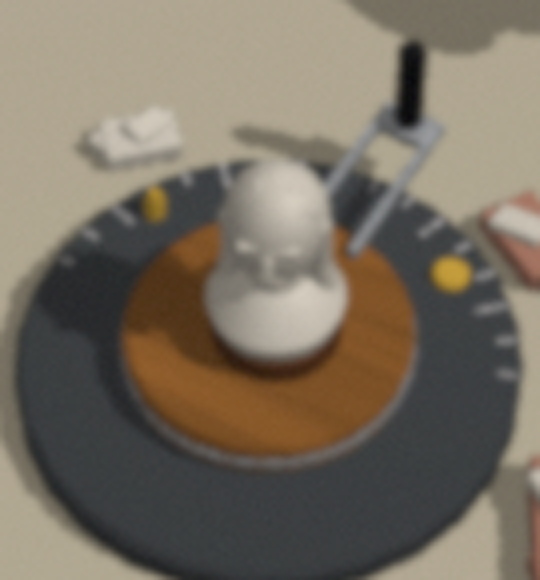

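The crops confirm it. The slim tall marker is on the robot's right, at top-crop (456,370), which is full-frame (316,194). The flat stud is on the left at (159,408). The grip top is at (250,520) in the top crop and (412,47) in the scene crop. Next I'll fit the axis with the plate circle and triangulate the pin and grip.

```bash
cat > fit.py <<'E'
from meas import *
from scipy.optimize import least_squares
def circ(n,box,mask,z):
    im,d=load(n); x0,y0,x1,y1=box; k=np.zeros(im.shape[:2],np.uint8); k[y0:y1,x0:x1]=mask(im)[y0:y1,x0:x1]*255
    c=max(cv2.findContours(k,0,cv2.CHAIN_APPROX_NONE)[0],key=cv2.contourArea)
    h=cv2.convexHull(c).reshape(-1,2).astype(float)
    P=onz(n,h,z)[:,:2]
    f=lambda s:np.hypot(*(P-s[:2]).T)-s[2]
    r=least_squares(f,[*P.mean(0),.1],loss='soft_l1',f_scale=.001); return r.x.round(4),np.abs(f(r.x)).mean().round(4)
def tri(a,b):
    c1,r1=rays('top',[a]);c2,r2=rays('scene',[b]); r1=r1[0];r2=r2[0]
    s=np.linalg.lstsq(np.c_[r1,-r2],c2-c1,rcond=None)[0]; p=c1+r1*s[0];q=c2+r2*s[1]; return ((p+q)/2).round(4),np.linalg.norm(p-q).round(4)
E
python3 - <<'E'
from fit import *
H=lambda im:cv2.cvtColor(im,cv2.COLOR_RGB2HSV)
wood=lambda im:(H(im)[...,1]>110)&(H(im)[...,0]<20)
dark=lambda im:((H(im)[...,2]<70)|wood(im))
print('plate top',circ('top',(250,140,315,202),wood,.046),'scene',circ('scene',(220,240,305,315),wood,.046))
print('base top',circ('top',(232,125,335,222),dark,.022))
print('base scene',circ('scene',(195,230,330,340),dark,.022))
for n,box in(('top',(308,186,326,203)),('top',(250,194,264,208)),('scene',(226,238,240,254)),('scene',(300,255,316,271))):
    im,d=load(n);b=cv2.inRange(H(im),(15,110,70),(30,255,255)); k=np.zeros_like(b);x0,y0,x1,y1=box;k[y0:y1,x0:x1]=b[y0:y1,x0:x1]
    ys,xs=np.nonzero(k); print(n,xs.mean().round(2),ys.mean().round(2),xs.min(),xs.max(),ys.min(),ys.max(),len(xs))
# grip
for n,box in(('top',(262,212,290,234)),('scene',(285,200,312,232))):
    im,d=load(n);b=(H(im)[...,2]<45).astype(np.uint8);k=np.zeros_like(b);x0,y0,x1,y1=box;k[y0:y1,x0:x1]=b[y0:y1,x0:x1]
    ys,xs=np.nonzero(k);print('grip',n,[(y,xs[ys==y].min(),xs[ys==y].max()) for y in np.unique(ys)])
E
```

```text
plate top (array([0.6516, 0.0077, 0.0834]), np.float64(0.0006)) scene (array([0.6548, 0.0084, 0.0843]), np.float64(0.0004))
base top (array([0.6496, 0.0064, 0.1466]), np.float64(0.0008))
base scene (array([0.661 , 0.0098, 0.1475]), np.float64(0.0011))
top 315.65 193.47 314 318 192 195 17
top 256.57 201.33 253 260 198 205 49
scene 233.36 245.57 230 236 242 249 44
scene 307.4 263.05 302 312 259 267 78
grip top [(np.int64(213), np.int64(279), np.int64(279)), (np.int64(219), np.int64(275), np.int64(275)), (np.int64(220), np.int64(275), np.int64(276)), (np.int64(221), np.int64(275), np.int64(275)), (np.int64(222), np.int64(274), np.int64(275)), (np.int64(223), np.int64(274), np.int64(276)), (np.int64(224), np.int64(274), np.int64(276)), (np.int64(225), np.int64(274), np.int64(276)), (np.int64(226), np.int64(274), np.int64(276)), (np.int64(227), np.int64(275), np.int64(275))]
grip scene [(np.int64(207), np.int64(296), np.int64(299)), (np.int64(208), np.int64(296), np.int64(299)), (np.int64(209), np.int64(296), np.int64(299)), (np.int64(210), np.int64(296), np.int64(299)), (np.int64(211), np.int64(296), np.int64(299)), (np.int64(212), np.int64(296), np.int64(299)), (np.int64(213), np.int64(296), np.int64(299)), (np.int64(214), np.int64(296), np.int64(299)), (np.int64(215), np.int64(296), np.int64(299)), (np.int64(216), np.int64(296), np.int64(299)), (np.int64(217), np.int64(296), np.int64(299)), (np.int64(218), np.int64(295), np.int64(299)), (np.int64(219), np.int64(295), np.int64(299)), (np.int64(220), np.int64(295), np.int64(299)), (np.int64(221), np.int64(295), np.int64(298)), (np.int64(222), np.int64(295), np.int64(298)), (np.int64(223), np.int64(295), np.int64(298)), (np.int64(224), np.int64(295), np.int64(298)), (np.int64(225), np.int64(295), np.int64(298))]
```

Run:
```python
from fit import *
A=np.array([.6525,.0078])
for nm,a,b in(('pin',(315.65,193.47),(233.4,245)),('stud',(256.57,201.33),(307.4,263.05)),('grip',(275,225.5),(297.6,208)),):
    p,e=tri(a,b);v=p[:2]-A; print(nm,p,e,'r',np.hypot(*v).round(4),'ang from -x',np.degrees(np.arctan2(-v[1],-v[0])).round(1))
print(onz('top',[(315.65,193.47)],.036),onz('scene',[(233.4,245.6)],.034),onz('scene',[(297.6,208)],.12),onz('top',[(275,225.5)],.122))
# lever rails midline in the top crop: (245,360),(305,368) inner ; (228,490),(288,500)
f=lambda x,y:((x+.5)/5-.5+225,(y+.5)/5-.5+120)
for q in([f(245,370),f(303,375)],[f(232,480),f(289,485)]): print(onz('top',q,.054).round(4), onz('top',q,.054).mean(0))
im,_=load('top');
import scipy.spatial.transform as T
s=read_state();print(T.Rotation.from_rotvec(s['orientation']).as_matrix().round(3))
```

```text
pin [ 0.5871 -0.0981  0.0332] 0.0006 r 0.1245 ang from -x 58.3
stud [0.5605 0.0872 0.0252] 0.0004 r 0.1215 ang from -x -40.8
grip [0.4753 0.0253 0.1101] 0.002 r 0.1781 ang from -x -5.6
[[ 0.58638371 -0.09757029  0.036     ]] [[ 0.58937149 -0.09725341  0.034     ]] [[0.48440678 0.02738996 0.12      ]] [[0.47358744 0.02603061 0.122     ]]
[[ 0.5803  0.0336  0.054 ]
 [ 0.5777 -0.0022  0.054 ]] [0.57897882 0.01566069 0.054     ]
[[0.5117 0.0402 0.054 ]
 [0.5092 0.0053 0.054 ]] [0.51042995 0.02274084 0.054     ]
[[-0.908  0.419 -0.001]
 [ 0.419  0.908 -0.001]
 [ 0.    -0.002 -1.   ]]
```

Everything agrees with the description: pin radius 124 mm, stud radius 122 mm, lever at −5.8° and pin at 58.3° (counterclockwise from world −x), so about 64° to turn. I'll straddle the post tangentially with the fingers and follow the arc.

>>> servo_tool(increments=[{"slide":[-213,-188,0],"dr":[0,0,1.4],"jaw":0.4},{"slide":[-213,-188,0],"dr":[0,0,1.4],"jaw":0.4},{"slide":[-213,-188,0],"dr":[0,0,1.4],"jaw":0.4},{"slide":[-213,-188,0],"dr":[0,0,1.4],"jaw":0.4},{"slide":[-213,-188,0],"dr":[0,0,1.4],"jaw":0.4},{"slide":[-213,-188,0],"dr":[0,0,1.4],"jaw":0.4},{"slide":[-213,-188,0],"dr":[0,0,1.4],"jaw":0.4},{"slide":[-213,-188,0],"dr":[0,0,1.4],"jaw":0.4},{"slide":[-213,-188,0],"dr":[0,0,1.4],"jaw":0.4},{"slide":[-213,-188,0],"dr":[0,0,1.4],"jaw":0.4},{"slide":[-426,-375,0],"dr":[0,0,2.81],"jaw":0.4},{"slide":[-426,-375,0],"dr":[0,0,2.81],"jaw":0.4},{"slide":[-426,-375,0],"dr":[0,0,2.81],"jaw":0.4},{"slide":[-426,-375,0],"dr":[0,0,2.81],"jaw":0.4},{"slide":[-426,-375,0],"dr":[0,0,2.81],"jaw":0.4},{"slide":[-426,-375,0],"dr":[0,0,2.81],"jaw":0.4},{"slide":[-426,-375,0],"dr":[0,0,2.81],"jaw":0.4},{"slide":[-426,-375,0],"dr":[0,0,2.81],"jaw":0.4},{"slide":[-426,-375,0],"dr":[0,0,2.81],"jaw":0.4},{"slide":[-426,-375,0],"dr":[0,0,2.81],"jaw":0.4}])

```text
t: 2.1
tool_pos: [0.4809, 0.0254, 0.4042]
orientation: [-3.137, 0.169, 0.002]
force: [0.3, 0.1, 0.5]
opening: 0.0555
gripper_force: 0.0
```

>>> servo_tool(increments=[{"slide":[0,0,45],"dr":[0,0,0],"jaw":0.4},{"slide":[0,0,80],"dr":[0,0,0],"jaw":0.4},{"slide":[0,0,105],"dr":[0,0,0],"jaw":0.4},{"slide":[0,0,125],"dr":[0,0,0],"jaw":0.4},{"slide":[0,0,142],"dr":[0,0,0],"jaw":0.4},{"slide":[0,0,142],"dr":[0,0,0],"jaw":0.4}])

```text
t: 2.7
tool_pos: [0.4795, 0.0257, 0.2596]
orientation: [3.138, -0.159, -0.009]
force: [0.3, 0.5, -0.3]
opening: 0.0557
gripper_force: 0.0
```

Run:
```python
from h import *
im,d=shot('scene'); cr=cv2.resize(im[130:340,195:360],None,fx=3.5,fy=2.85*1.0,interpolation=cv2.INTER_CUBIC); cv2.imwrite('pics/s2.png',cr[:,:,::-1])
print(read_state()['tool_pos'])
```

```text
[0.48023577 0.02564567 0.2613736 ]
```

View pics/s2.png

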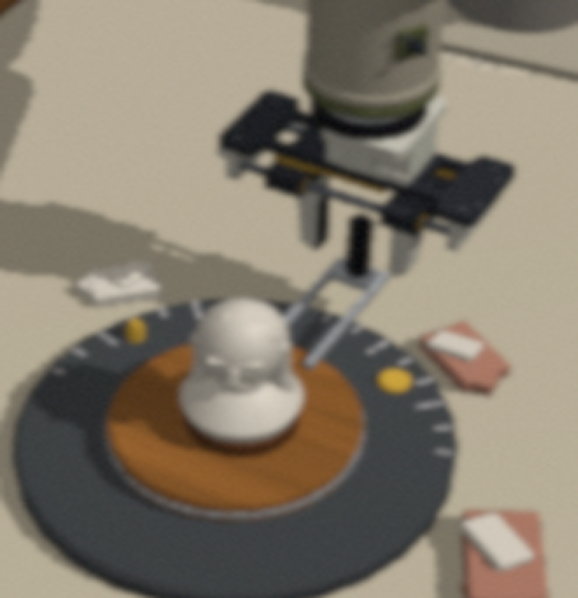

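The fingers straddle the black post at (360,245) with nothing else near. The bust at (240,370) is well clear. I'll narrow the jaw and sweep the first 30°.

>>> servo_tool(increments=[{"slide":[0,0,0],"dr":[0,0,0],"jaw":0.7},{"slide":[0,0,0],"dr":[0,0,0],"jaw":0.7},{"slide":[0,0,0],"dr":[0,0,0],"jaw":0.7},{"slide":[0,0,0],"dr":[0,0,0],"jaw":0.7}])

```text
t: 3.15
tool_pos: [0.4814, 0.0256, 0.2635]
orientation: [3.138, -0.159, 0.002]
force: [0.6, 0.3, 0.0]
opening: 0.0299
gripper_force: 0.0
```

>>> servo_tool(increments=[{"slide":[0.1,4.5,0],"dr":[0,0,-0.026],"jaw":0.7},{"slide":[0.2,9,0],"dr":[0,0,-0.052],"jaw":0.7},{"slide":[0.5,13.5,0],"dr":[0,0,-0.079],"jaw":0.7},{"slide":[0.9,18,0],"dr":[0,0,-0.105],"jaw":0.7},{"slide":[1.5,22.5,0],"dr":[0,0,-0.131],"jaw":0.7},{"slide":[2.1,26.9,0],"dr":[0,0,-0.157],"jaw":0.7},{"slide":[2.9,31.3,0],"dr":[0,0,-0.183],"jaw":0.7},{"slide":[3.8,35.8,0],"dr":[0,0,-0.209],"jaw":0.7},{"slide":[4.8,40.2,0],"dr":[0,0,-0.236],"jaw":0.7},{"slide":[5.9,44.5,0],"dr":[0,0,-0.262],"jaw":0.7},{"slide":[7.1,48.9,0],"dr":[0,0,-0.288],"jaw":0.7},{"slide":[8.4,53.2,0],"dr":[0,0,-0.314],"jaw":0.7},{"slide":[9.9,57.4,0],"dr":[0,0,-0.34],"jaw":0.7},{"slide":[11.4,61.6,0],"dr":[0,0,-0.367],"jaw":0.7},{"slide":[13.1,65.8,0],"dr":[0,0,-0.393],"jaw":0.7},{"slide":[14.9,70,0],"dr":[0,0,-0.419],"jaw":0.7},{"slide":[16.8,74,0],"dr":[0,0,-0.445],"jaw":0.7},{"slide":[18.7,78.1,0],"dr":[0,0,-0.471],"jaw":0.7},{"slide":[20.8,82.1,0],"dr":[0,0,-0.497],"jaw":0.7},{"slide":[23,86,0],"dr":[0,0,-0.524],"jaw":0.7}])

```text
t: 5.15
tool_pos: [0.4952, -0.0621, 0.2631]
orientation: [-3.071, -0.661, 0.0]
force: [-2.3, 3.0, 1.5]
opening: 0.0279
gripper_force: 1.5
```

>>> servo_tool(increments=[{"slide":[0.1,4.5,0],"dr":[0,0,-0.026],"jaw":0.7},{"slide":[0.2,9,0],"dr":[0,0,-0.052],"jaw":0.7},{"slide":[0.5,13.5,0],"dr":[0,0,-0.079],"jaw":0.7},{"slide":[0.9,18,0],"dr":[0,0,-0.105],"jaw":0.7},{"slide":[1.5,22.5,0],"dr":[0,0,-0.131],"jaw":0.7},{"slide":[2.1,26.9,0],"dr":[0,0,-0.157],"jaw":0.7},{"slide":[2.9,31.3,0],"dr":[0,0,-0.183],"jaw":0.7},{"slide":[3.8,35.8,0],"dr":[0,0,-0.209],"jaw":0.7},{"slide":[4.8,40.2,0],"dr":[0,0,-0.236],"jaw":0.7},{"slide":[5.9,44.5,0],"dr":[0,0,-0.262],"jaw":0.7},{"slide":[7.1,48.9,0],"dr":[0,0,-0.288],"jaw":0.7},{"slide":[8.4,53.2,0],"dr":[0,0,-0.314],"jaw":0.7},{"slide":[9.9,57.4,0],"dr":[0,0,-0.34],"jaw":0.7},{"slide":[11.4,61.6,0],"dr":[0,0,-0.367],"jaw":0.7},{"slide":[13.1,65.8,0],"dr":[0,0,-0.393],"jaw":0.7},{"slide":[14.9,70,0],"dr":[0,0,-0.419],"jaw":0.7},{"slide":[16.8,74,0],"dr":[0,0,-0.445],"jaw":0.7},{"slide":[18.7,78.1,0],"dr":[0,0,-0.471],"jaw":0.7},{"slide":[20.8,82.1,0],"dr":[0,0,-0.497],"jaw":0.7},{"slide":[23,86,0],"dr":[0,0,-0.524],"jaw":0.7}])

```text
t: 7.15
tool_pos: [0.5519, -0.1315, 0.2627]
orientation: [-2.794, -1.435, -0.0]
force: [-2.3, 2.2, 1.6]
opening: 0.028
gripper_force: 1.4
```

Run:
```python
from h import *
o=[]
for n,b in(('scene',(195,190,300,330)),('top',(260,140,345,230))):
    im,d=shot(n); cr=cv2.resize(im[b[1]:b[3],b[0]:b[2]],(int((b[2]-b[0])*(4)),int((b[3]-b[1])*4)),interpolation=cv2.INTER_CUBIC); o.append(cr)
h=max(x.shape[0] for x in o); o=[np.pad(x,((0,h-x.shape[0]),(0,0),(0,0))) for x in o]
cv2.imwrite('pics/s3.png',np.hstack(o)[:,:,::-1]); print(np.hstack(o).shape)
p=read_state()['tool_pos'];v=p[:2]-[.6525,.0078];print(p,np.hypot(*v),np.degrees(np.arctan2(-v[1],-v[0])))
```

```text
(560, 760, 3)
[ 0.55200148 -0.13173846  0.26266485] 0.17196201392555377 54.237776749961355
```

View pics/s3.png

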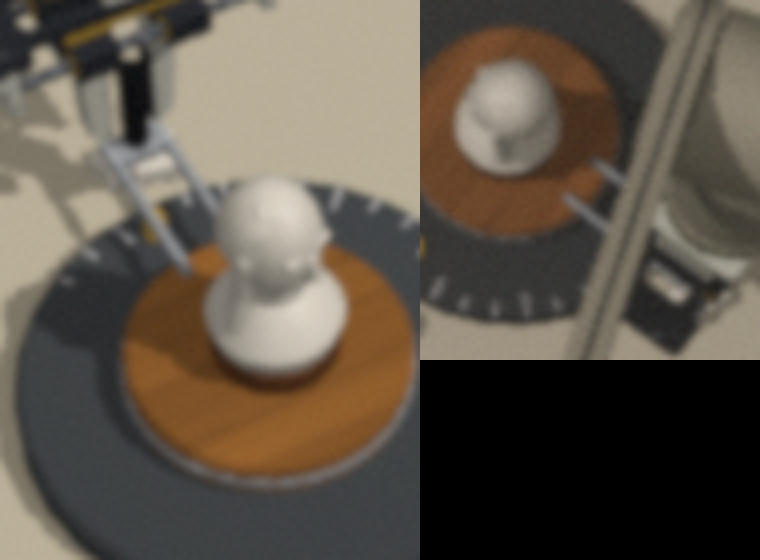

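The pin at crop (152,225) stands beside the leading rail, which runs (108,150)–(185,272), and the bust is still centred. I'll compute the lever angle from the rails.

Run:
```python
from h import *
f=lambda x,y:(195+(x+.5)/4-.5,190+(y+.5)/4-.5)
A=np.array([.6525,.0078])
L=onz('scene',[f(108,150),f(185,270)],.054)[:,:2];R=onz('scene',[f(155,125),f(215,207)],.054)[:,:2]
pin=np.array([.5875,-.0978])
for l in(L,R):
    d=l[1]-l[0];d/=np.linalg.norm(d);n=np.array([-d[1],d[0]])
    print(np.degrees(np.arctan2(d[1],d[0])),'axis off',(A-l[0])@n,'pin off',(pin-l[0])@n)
```

```text
52.16972270186038 axis off 0.020584710266284154 pin off 0.0071566575256267854
54.19114705660261 axis off -0.020441536059991106 pin off -0.029513026911120427
```

The lever is at about 53° and the pin is about 11 mm (5.1°) ahead of the gap's middle. I'll push on 5°, back off, open, rise and move aside to look.

>>> servo_tool(increments=[{"slide":[0.1,4,0],"dr":[0,0,-0.023],"jaw":0.7},{"slide":[0.2,8,0],"dr":[0,0,-0.046],"jaw":0.7},{"slide":[0.4,12,0],"dr":[0,0,-0.07],"jaw":0.7},{"slide":[0.6,15,0],"dr":[0,0,-0.087],"jaw":0.7},{"slide":[0.6,15,0],"dr":[0,0,-0.087],"jaw":0.7},{"slide":[0.6,15,0],"dr":[0,0,-0.087],"jaw":0.7},{"slide":[0.6,10,0],"dr":[0,0,-0.087],"jaw":0.7},{"slide":[0.6,10,0],"dr":[0,0,-0.087],"jaw":0.4},{"slide":[0.6,10,0],"dr":[0,0,-0.087],"jaw":0.4},{"slide":[0.6,10,0],"dr":[0,0,-0.087],"jaw":0.4},{"slide":[0.6,10,-45],"dr":[0,0,-0.087],"jaw":0.4},{"slide":[0.6,10,-90],"dr":[0,0,-0.087],"jaw":0.4},{"slide":[0.6,10,-140],"dr":[0,0,-0.087],"jaw":0.4},{"slide":[0.6,10,-140],"dr":[0,0,-0.087],"jaw":0.4}])

```text
t: 8.65
tool_pos: [0.5617, -0.1372, 0.4122]
orientation: [2.722, 1.547, 0.015]
force: [0.7, 0.4, 0.1]
opening: 0.0557
gripper_force: 0.0
```

>>> servo_tool(increments=[{"slide":[290,-300,0],"dr":[0,0,0],"jaw":0.4},{"slide":[290,-300,0],"dr":[0,0,0],"jaw":0.4},{"slide":[290,-300,0],"dr":[0,0,0],"jaw":0.4},{"slide":[290,-300,0],"dr":[0,0,0],"jaw":0.4},{"slide":[290,-300,0],"dr":[0,0,0],"jaw":0.4},{"slide":[290,-300,0],"dr":[0,0,0],"jaw":0.4},{"slide":[290,-300,0],"dr":[0,0,0],"jaw":0.4},{"slide":[290,-300,0],"dr":[0,0,0],"jaw":0.4},{"slide":[290,-300,0],"dr":[0,0,0],"jaw":0.4},{"slide":[290,-300,0],"dr":[0,0,0],"jaw":0.4},{"slide":[290,-300,0],"dr":[0,0,0],"jaw":0.4}])

```text
t: 9.75
tool_pos: [0.4506, 0.266, 0.4026]
orientation: [2.73, 1.554, -0.0]
force: [1.0, -0.4, 0.3]
opening: 0.0559
gripper_force: 0.0
```

Run:
```python
from h import *
o=[]
for n,b in(('scene',(195,190,290,290)),('top',(260,140,350,230))):
    im,d=shot(n); k=400//(b[3]-b[1]); cr=cv2.resize(im[b[1]:b[3],b[0]:b[2]],None,fx=4,fy=4,interpolation=cv2.INTER_CUBIC); o.append(cr)
h=max(x.shape[0] for x in o); o=[np.pad(x,((0,h-x.shape[0]),(0,0),(0,0))) for x in o]
cv2.imwrite('pics/s4.png',np.hstack(o)[:,:,::-1]); print(np.hstack(o).shape,read_state()['t'])
```

```text
(400, 740, 3) 9.85
```

View pics/s4.png

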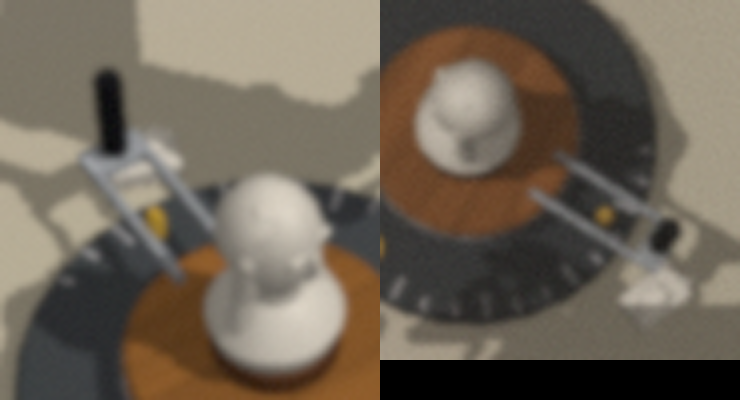

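The pin now shows between the rails in both views: scene (156,222), top (604,214). The bust is still centred. Now for a more precise offset, from brightness profiles across the fork.

```bash
cat > prof.py <<'E'
from h import *
from scipy.signal import find_peaks
A=np.array([.6525,.0078]); pinz={'top':[(0,0)],'scene':0}
def proj(n,P):
    p=camera_params(n);K=np.array([[p['fx'],0,p['cx']],[0,p['fy'],p['cy']],[0,0,1.]])
    return cv2.projectPoints(np.float64(P),np.float64(p['rvec']),np.float64(p['tvec']),K,np.array([p['k1'],0,0,0.]))[0].reshape(-1,2)
def run(phi0):
    a=np.radians(phi0);u=-np.array([np.cos(a),np.sin(a)]);t=np.array([np.sin(a),-np.cos(a)])
    s=np.arange(-.035,.0351,.0005)
    for n in('top','scene'):
        im,_=load(n);g=im.astype(np.float32);hsv=cv2.cvtColor(im,cv2.COLOR_RGB2HSV)
        for r in(.092,.1,.108,.116,.124,.132,.14,.148):
            P=np.c_[A+r*u+s[:,None]*t,np.full(len(s),.054)];uv=proj(n,P).astype(np.float32)
            v=cv2.remap(g,uv[:,:1],uv[:,1:],cv2.INTER_LINEAR)[:,0]; b=v[:,2]  # blue: brass is dark in it
            pk=find_peaks(b,prominence=12)[0]
            print(n,r,[(round(s[i]*1e3,1),int(b[i])) for i in pk])
        uvp=proj(n,[[*(A+.124*u),.036]])[0]
        k=cv2.inRange(hsv,(15,110,70),(30,255,255));ys,xs=np.nonzero(k);w=np.hypot(xs-uvp[0],ys-uvp[1])<9
        c=np.array([xs[w].mean(),ys[w].mean()]);z=.036 if n=='top' else .034
        p=onz(n,[c],z)[0,:2]-A;print(n,'pin',c,w.sum(),'r',p@u,'t',p@t)
E
python3 -c "
from prof import *; run(58)"
```

```text
top 0.092 [(np.float64(-19.5), 106), (np.float64(17.5), 102)]
top 0.1 [(np.float64(-19.0), 104), (np.float64(17.5), 99)]
top 0.108 [(np.float64(-18.5), 100), (np.float64(16.5), 104)]
top 0.116 [(np.float64(-19.5), 111), (np.float64(17.0), 98)]
top 0.124 [(np.float64(-18.0), 105), (np.float64(16.5), 102)]
top 0.132 [(np.float64(-19.0), 103), (np.float64(15.5), 111)]
top 0.14 [(np.float64(-19.0), 107), (np.float64(14.5), 117)]
top 0.148 [(np.float64(-19.0), 104), (np.float64(16.5), 112)]
top pin [315.77777778 193.5       ] 18 r 0.12478211674492606 t -9.572001238172811e-05
scene 0.092 [(np.float64(-18.5), 129), (np.float64(18.0), 131)]
scene 0.1 [(np.float64(-18.0), 127), (np.float64(18.5), 127)]
scene 0.108 [(np.float64(-17.5), 129), (np.float64(19.0), 122), (np.float64(29.0), 113)]
scene 0.116 [(np.float64(-17.5), 128), (np.float64(17.5), 130), (np.float64(30.5), 110)]
scene 0.124 [(np.float64(-19.0), 131), (np.float64(-1.0), 127), (np.float64(1.5), 127), (np.float64(16.0), 136)]
scene 0.132 [(np.float64(-18.0), 134), (np.float64(13.5), 150)]
scene 0.14 [(np.float64(-23.5), 156), (np.float64(14.5), 144)]
scene 0.148 [(np.float64(-25.0), 177), (np.float64(-8.0), 163)]
scene pin [233.84375 244.8125 ] 32 r 0.12404478497442505 t -7.893589113753402e-05
```

The gap's middle is within about 1 mm of the pin in both views, with 8 mm free on each side. The bust is untouched and the hand is clear, so I'll hand in.

```bash
python3 -c "
from plant import *
print(close_job())"
```

```text
the job is handed in; nothing more can be done
None
```

I turned the turntable about 64° until the tall slim marker stood within about 1 mm of the middle of the fork's gap, then handed the job in with the head untouched on the middle of the plate and the hand clear.

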